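Cap the collectible capsules and lock them in the collection drawer

TASK

Get this order ready for collection: slide the lock on top of the unit to its red end and pull the drawer out to its stop, press the orange cap of every orange-capped capsule fully home and stand all of those capsules upright in the drawer. Then push the drawer fully shut, and after that slide the lock all the way back to its green end. Leave the white-capped sample, the mug and the owl where they are.

Things in the scene. Friction and masses are not known exactly. Their poses are not given: they have to be found in the camera images.
- cabinet: Low collection unit of light wood, fixed on the counter: 220 deep (x) x 300 wide (y) x 100 mm high. Origin at counter height in the middle of its front face; x points into the unit, y to the left seen from the robot, z up. The space under its top is 68 mm high above the drawer's floor: a capsule whose cap is up 8 mm or more jams there.
- drawer (a joint): Opening of the unit's only drawer in m: 0 = fully shut (its front against the unit), 0.16 = fully out, towards the unit's -x (the robot). It starts shut, slides with about 2 N of friction and stays where it is left.
- drawer_in (a point): Point moving with the drawer: on its grey floor (20 mm above the counter), mid-width, at the inner face of the blue front panel; axes as cabinet. Floor inside: x 0 to 184, y -137 to 137 mm; side and back walls 25 mm high. Panel: x -12 to 0, 300 mm wide, top 64 mm above this point. Steel pull block outside: x -42 to -12, y -12 to 12, z 36 to 52 mm.
- lock (a joint): Travel of the drawer lock's grip in m: 0 = red end (unlocked), 0.05 = end stop at the green end (locked), moving along the cabinet's +y. About 2.5 N of friction; it stays where left. Starts at the green end. The lock does not hold the drawer by force.
- lock_grip (a point): Point on the lock's black upright grip, on the unit's top, 35 mm behind the unit's front face. The grip is 16 (along cabinet x) x 20 (y) x 30 mm high; this point is on its middle line, 14 mm below its top, 22 mm above the aluminium track, 130 mm above the counter; axes as the cabinet's.
- sample: Display sample: a capsule just like the others but with a WHITE cap that is fixed on. 50 mm across, 60 mm high, origin at the centre of its underside. Not part of the order: it stays where it stands.
- mug: Blue mug, 80 mm across and 95 mm high with a handle at its +y; origin at the centre of its underside. It stays where it stands.
- owl: White china owl with brown wings, up to 76 mm across and 84 mm high, origin at the centre of its underside. It stays where it stands.
- capsule_a: Capsule of the order (may be absent): clear plastic tub 50 mm across, 44 mm high, a small animal figure inside, ORANGE cap on top, 50 mm across, 16 mm high; about 90 g. Origin at the centre of its underside, z along its axis towards the cap. 60 mm high with the cap home, plus the cap joint value while it is up. Stands loose on the counter at the start.
- cap_a (a joint): How far capsule_a's orange cap stands up above home, in m: 0 = pressed fully home, 0.014 = farthest up (it cannot come off). It grips tightly: about 7 N along the axis moves it, and it stays where it is left. Starts 0.010 to 0.014 up.
- capsule_b: Capsule of the order (may be absent): clear plastic tub 50 mm across, 44 mm high, a small animal figure inside, ORANGE cap on top, 50 mm across, 16 mm high; about 90 g. Origin at the centre of its underside, z along its axis towards the cap. 60 mm high with the cap home, plus the cap joint value while it is up. Stands loose on the counter at the start.
- cap_b (a joint): How far capsule_b's orange cap stands up above home, in m: 0 = pressed fully home, 0.014 = farthest up (it cannot come off). It grips tightly: about 7 N along the axis moves it, and it stays where it is left. Starts 0.010 to 0.014 up.
- capsule_c: Capsule of the order (may be absent): clear plastic tub 50 mm across, 44 mm high, a small animal figure inside, ORANGE cap on top, 50 mm across, 16 mm high; about 90 g. Origin at the centre of its underside, z along its axis towards the cap. 60 mm high with the cap home, plus the cap joint value while it is up. Stands loose on the counter at the start.
- cap_c (a joint): How far capsule_c's orange cap stands up above home, in m: 0 = pressed fully home, 0.014 = farthest up (it cannot come off). It grips tightly: about 7 N along the axis moves it, and it stays where it is left. Starts 0.010 to 0.014 up.
- capsule_d: Capsule of the order (may be absent): clear plastic tub 50 mm across, 44 mm high, a small animal figure inside, ORANGE cap on top, 50 mm across, 16 mm high; about 90 g. Origin at the centre of its underside, z along its axis towards the cap. 60 mm high with the cap home, plus the cap joint value while it is up. Stands loose on the counter at the start.
- cap_d (a joint): How far capsule_d's orange cap stands up above home, in m: 0 = pressed fully home, 0.014 = farthest up (it cannot come off). It grips tightly: about 7 N along the axis moves it, and it stays where it is left. Starts 0.010 to 0.014 up.
Things that resemble listed ones, but are neither listed nor needed, are in the scene too. What is shaped like the capsule_d but purple is not meant.

How it is judged:
By the outcome, as a careful person would: the job done as asked, in the order asked, and still so for the second after the job is handed in, with the robot touching nothing.
Of capsule_a, capsule_b, capsule_c, capsule_d only 2 to 3 are there at a start; the rules pass over those that are not, and their reading is None.
At some moment in a run one of capsule_a, capsule_b, capsule_c, capsule_d may be knocked a few centimetres aside while the robot is not near it.
It also fails if it takes over 208 s, if anything falls off the work surface, if the arm or the gripper's body presses on something with over 40 N, if the wrist force passes 120 N, or if a joint passes its speed limit or range.

ROBOT

A 7-joint arm with a two-finger parallel gripper is mounted at the origin on the work surface. World frame = base frame: x ahead of the robot, y to its left, z up, the work surface at z = 0. Lengths are in m, angles in degrees, forces in N, time in s.
With the tool pointing down it reaches from about 0.425 to 0.875 m from the base axis. Payload 4.7 kg.
Tool frame: the origin (TCP) lies on the centre line of the jaws, within the pads' length; the fingertips stand tip_reach ahead of it and the grasp point (between the pads) lies 8 mm behind it (tip_reach is the distance from the TCP to the fingertips, in m); z points along the fingers, y is the line along which they close (so a half turn about z gives the same grasp; the last joint's range is limited). The gripper opens to 85 mm and grips with 20 to 120 N. Pads are 22 mm wide; open, the fingers measure 114 mm over their backs; the gripper's body (76 mm by 85 mm) begins 54 mm behind the grasp point. The pads swing forward as they close: fully open they stand 13 mm farther back than shut.
Start: joints at [74.204, 18.392, -4.016, 83.108, 1.295, 78.541, -3.26], TCP at [0.186, -0.623, 0.242] pointing down, gripper open.
Joint ranges: [-163.93, 163.93], [-17.29, 119.83], [-79.2, 71.16], [3.27, 140.29], [-89.18, 269.18], [5.43, 117.66], [-154.24, 154.24]. Speed limits (degrees/s): [147.25, 147.25, 180, 180, 180, 180, 180].

INTERFACE

Orientations are given as [roll, pitch, yaw] about the fixed x, y, z axes, in that order (R = Rz(yaw) Ry(pitch) Rx(roll)).
In Python, from station import * gives the robot as it stands.
- The arm moves only by the shell command python3 -m pendant 'ROWS'. ROWS is JSON, one flat list of numbers, 7 for each row, row after row: the shift along the tool's x, y, z in mm, then the turn, a rotation vector about the tool's x, y, z in rad, then the opening, from -1 (shut) to 1 (fully open). In form: [tx, ty, tz, rx, ry, rz, hand, tx, ty, tz, rx, ry, rz, hand, ...]. A call has 1 to 12 rows; each row shifts and turns the commanded pose from where the row before left it, along the tool's axes as they then stand; what a row does not reach is not made up. A row lasts 1/12 s, in which the tool goes at most 41.7 mm and 7.16 degrees, less where a joint would pass 70% of its speed; a pose out of reach is approached as far as the arm can. A call is refused whole if a number of a shift passes 41.7 or a number of a turn 0.125, either way. A call with a gripper value outside its range is refused whole. The fingers move at their own pace and stop on an object; the grip force is fixed at half the most. Time passes only in rows, so rows that do not move let the fingers close. It gives the time, the measured TCP pose, the force, the opening and the grip force at its end, in the units of the state.
- read_state(): the state, without advancing time (a new reading comes with each control period).
- capture(name): name is "side" or "top" or "wrist"; returns the picture (384x512x3 uint8, red, green, blue); there is no depth.
- camera_info(name): a dict with "intrinsics" (3x3 intrinsics, pixels), "distortion" ([k1, k2, p1, p2, k3] as OpenCV has them; the pictures are not rectified), "rvec" (rotation vector, rad) and "tvec" (3), from world to camera coordinates, as OpenCV has them. Camera axes: x right, y down, z forward; pixel columns grow to the right and rows downward; lengths in m; the calibration is good to about 2 mm. A picture is of the moment at which its call begins: read the wrist's pose just before it. camera_info takes no time and is no camera call; for the wrist camera it gives the pose at the moment of the call.
- finish_job(): hands the job in; it is judged then, once.
The state is a dict: "t": time; "qpos": joint angles; "joint_vel": joint speeds; "joint_efforts": joint torques, N m; "ee_pos": TCP position; "ee_rot": TCP orientation; "wrist_force": force on the tool from outside, world axes, zero at the start; "torque": the same for the moment, N m; "opening": finger opening in m; "grip_force": force on a finger pad.
Only numpy, scipy, OpenCV 4.12 (cv2) and the standard library are available. Lean on these libraries where they do the work, as an engineer would, in place of code of your own. Each camera call takes 0.05 s, during which the arm holds its last target. There are 200 camera calls.

## Working session

There is one attempt and no reset: what is moved stays moved. The work goes in short steps, Python scripts to look and compute and a shell command to move; the robot and the scene stay as the last step left them, time stands still between calls to the robot, and variables do not carry over. Pictures are saved under pics/ and viewed, at most 14 in all, crops included, and the job is handed in when it is done.

```bash
ls; mkdir -p pics; python3 - <<'E'
from station import *
import cv2,numpy as np
s=read_state();print(s)
for n in("side","top"):
    im=capture(n);cv2.imwrite(f"pics/{n}0.png",im[:,:,::-1])
    c=camera_info(n);R=cv2.Rodrigues(np.array(c["rvec"]))[0];print(n,c["intrinsics"],c["distortion"],-R.T@np.array(c["tvec"]).ravel(),R[2])
E
```

```text
pics
{'t': 0.0, 'qpos': array([74.20159671, 18.4411102 , -4.0158661 , 83.17479285,  1.29493735,
       78.54010152, -3.26089553]), 'joint_vel': array([-0.12640989,  0.01063471, -0.09968285,  0.08300605, -0.018634  ,
       -0.09877814,  0.03182741]), 'joint_efforts': array([ 5.24919960e-05, -4.93580890e+01, -3.82518768e-01, -3.14334691e+01,
        1.31094712e-02,  1.13290449e-02,  6.38766906e-07]), 'ee_pos': array([ 0.18557622, -0.62241133,  0.24120123]), 'ee_rot': array([-1.79889236e+02,  5.52422438e-03,  1.66075655e+01]), 'wrist_force': array([-0.83995561,  0.33980865, -0.24444753]), 'torque': array([ 0.03287147, -0.00178762,  0.00047319]), 'grip_force': 0.0, 'opening': 0.08516049480403273}
side [[471.73013574   0.         259.3273688 ]
 [  0.         471.73013574 199.93047191]
 [  0.           0.           1.        ]] [0.00304821 0.         0.         0.         0.        ] [0.12669105 0.74018887 0.70778459] [ 0.42072415 -0.74687825 -0.51494084]
top [[346.60414647   0.         252.98545643]
 [  0.         346.60414647 191.34610873]
 [  0.           0.           1.        ]] [-0.04281148  0.          0.          0.          0.        ] [ 0.49582971 -0.10029956  0.94428435] [ 0.11169166 -0.00283654 -0.99373886]
```

View pics/top0.png

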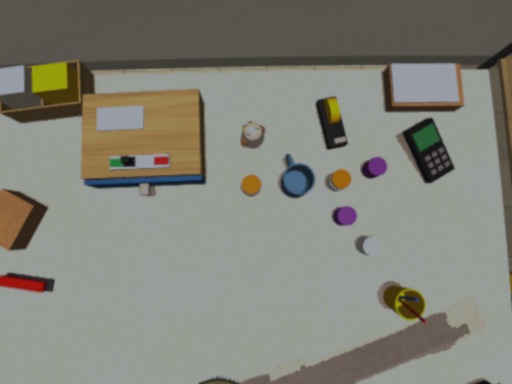

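View pics/side0.png

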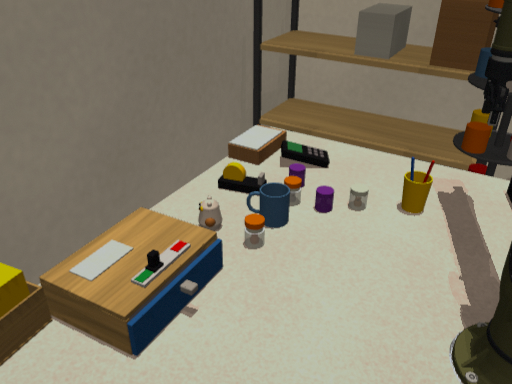

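The top view shows the unit with its drawer front at (143,183), the lock at (128,161) on the green side (red end at 161,160) and two orange caps at (251,185) and (341,179). It also shows purple decoys at (376,167) and (346,216), the white-capped sample at (371,246), the mug at (297,180) and the owl at (253,131). The side view agrees, with orange caps at (255,222) and (292,184).

```bash
cat > h.py <<'E'
from station import *
import cv2,numpy as np
def ray(n,uv,c=None):
    c=c or camera_info(n);R=cv2.Rodrigues(np.array(c["rvec"]))[0];o=-R.T@np.array(c["tvec"]).ravel()
    p=cv2.undistortPoints(np.array([[uv]],float),np.array(c["intrinsics"]),np.array(c["distortion"]))[0,0]
    d=R.T@np.array([*p,1]);return o,d/np.linalg.norm(d)
def plane(n,uv,z,c=None):
    o,d=ray(n,uv,c);return o+d*(z-o[2])/d[2]
def tri(uv1,uv2,n1="top",n2="side"):
    o1,d1=ray(n1,uv1);o2,d2=ray(n2,uv2)
    t=np.linalg.lstsq(np.c_[d1,-d2],o2-o1,rcond=None)[0];a=o1+d1*t[0];b=o2+d2*t[1]
    return (a+b)/2,np.linalg.norm(a-b)
H={"orange":((5,150,90),(17,255,255)),"purple":((130,80,40),(165,255,255)),"red":((0,190,120),(4,255,255)),"green":((50,120,60),(80,255,255)),"blue":((100,120,40),(118,255,255)),"black":((0,0,0),(179,255,45))}
def blobs(im,col,amin=30,roi=None):
    m=cv2.inRange(cv2.cvtColor(im,cv2.COLOR_RGB2HSV),*map(np.array,H[col]))
    if roi:
        k=np.zeros_like(m);k[roi[1]:roi[3],roi[0]:roi[2]]=255;m&=k
    return [c for c in cv2.findContours(m,cv2.RETR_EXTERNAL,cv2.CHAIN_APPROX_NONE)[0] if cv2.contourArea(c)>=amin]
E
python3 - <<'E'
from h import *
np.set_printoptions(precision=4,suppress=True)
T=cv2.imread("pics/top0.png")[:,:,::-1].copy();S=cv2.imread("pics/side0.png")[:,:,::-1].copy()
for n,im in(("top",T),("side",S)):
  for col in H:
    for c in blobs(im,col):
      (x,y),r=cv2.minEnclosingCircle(c);print(n,col,round(x,1),round(y,1),round(r,1),cv2.contourArea(c),cv2.boundingRect(c),plane(n,(x,y),.07)[:2])
crop=np.hstack([cv2.resize(T[150:220,225:365],None,fx=2.8,fy=2.8),cv2.resize(S[160:250,240:320],(350,196))])
cv2.imwrite("pics/c1.png",cv2.resize(crop[:,:,::-1],None,fx=1.07,fy=1.07))
# blue front outline top view: fit
c=max(blobs(T,"blue",roi=(70,150,220,200)),key=cv2.contourArea);print(cv2.boxPoints(cv2.minAreaRect(c)))
for p in cv2.boxPoints(cv2.minAreaRect(c)): print(plane("top",p,.084))
E
```

```text
top purple 344.6 215.5 10.9 296.5 (334, 207, 22, 18) [ 0.5284 -0.3332]
top purple 374.3 167.6 12.1 322.5 (363, 157, 24, 20) [ 0.6497 -0.416 ]
top red 21.0 283.0 21.8 332.5 (0, 277, 43, 14) [0.3725 0.4862]
top red 160.7 160.0 5.7 42.5 (155, 158, 12, 6) [0.6797 0.1331]
top green 117.0 162.5 6.5 57.0 (111, 159, 13, 7) [0.6755 0.2465]
top green 425.5 137.0 14.5 402.0 (413, 124, 27, 27) [ 0.7288 -0.5568]
top blue 144.0 181.0 59.0 645.5 (85, 176, 119, 11) [0.6259 0.1754]
top blue 295.0 181.0 13.0 158.0 (284, 170, 25, 25) [ 0.6187 -0.2103]
top black 301.0 176.0 12.0 78.0 (292, 166, 20, 20) [ 0.6312 -0.2261]
top black 369.5 169.5 7.4 44.5 (363, 163, 11, 14) [ 0.645  -0.4033]
top black 127.5 161.0 6.8 78.0 (122, 157, 12, 9) [0.6788 0.2192]
top black 428.0 150.0 31.1 1057.0 (403, 119, 50, 63) [ 0.694  -0.5607]
top black 330.5 123.0 25.3 481.5 (317, 100, 29, 49) [ 0.7696 -0.3082]
top black 494.5 55.0 20.4 217.0 (478, 43, 34, 25) [ 0.9577 -0.7716]
side orange 209.5 220.5 4.5 31.0 (205, 218, 10, 6) [ 0.7037 -0.0376]
side orange 254.3 220.5 10.0 232.5 (245, 213, 20, 17) [ 0.6096 -0.0937]
side oran
[... 1064 characters left out ...]
.0 (507, 178, 5, 24) [ 0.0799 -0.5904]
side black 239.0 183.0 21.2 415.5 (218, 176, 43, 17) [ 0.742  -0.2353]
side black 304.4 152.7 25.3 472.0 (281, 140, 48, 28) [ 0.6694 -0.5094]
side black 291.0 76.0 21.2 198.0 (288, 55, 8, 43) [ 1.0801 -1.2377]
side black 486.0 113.0 62.3 2624.0 (453, 51, 59, 125) [ 0.2227 -1.1962]
side black 504.7 28.5 29.2 811.5 (485, 0, 27, 58) [ 0.3397 -3.0209]
side black 294.5 14.5 14.9 150.5 (291, 0, 8, 30) [ 1.7819 -2.7044]
side black 257.5 62.0 62.1 735.0 (254, 0, 8, 125) [ 1.3363 -1.3681]
[[ 84.869  179.9205]
 [202.8256 174.901 ]
 [203.1247 181.9309]
 [ 85.1681 186.9503]]
[0.6296 0.3223 0.084 ]
[0.6365 0.0225 0.084 ]
[0.6186 0.0218 0.084 ]
[0.6116 0.3209 0.084 ]
```

View pics/c1.png

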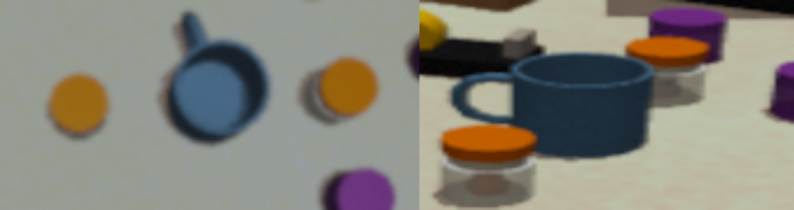

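The crop confirms the targets. The order is the two orange caps at top (251,185) and (341,179), both on clear tubs, and the two purple ones are decoys. Next I'll measure exact positions.

```bash
sed -i 's/"orange":((5,150,90),(17/"orange":((5,150,90),(22/' h.py; python3 - <<'E'
from h import *
np.set_printoptions(precision=4,suppress=True)
T=cv2.imread("pics/top0.png")[:,:,::-1].copy();S=cv2.imread("pics/side0.png")[:,:,::-1].copy()
for n,im,rois in(("top",T,[(235,165,270,205),(322,160,358,200)]),("side",S,[(240,205,270,235),(280,170,306,195)])):
  for r in rois:
    c=max(blobs(im,"orange",roi=r),key=cv2.contourArea);M=cv2.moments(c);u=(M["m10"]/M["m00"],M["m01"]/M["m00"])
    print(n,u,cv2.contourArea(c),cv2.boundingRect(c),plane(n,u,.064),plane(n,u,.07))
print("lock",tri((127.5,161),(153.5,257)),plane("top",(127.5,161),.144))
def proj(n,p):
    c=camera_info(n);return cv2.projectPoints(np.array([p],float),np.array(c["rvec"]),np.array(c["tvec"]),np.array(c["intrinsics"]),np.array(c["distortion"]))[0].ravel()
# wood top corners at z=.1
g=cv2.inRange(cv2.cvtColor(T,cv2.COLOR_RGB2HSV),(8,70,60),(28,220,255));g[:80]=0;g[:,:75]=0;g[:,212:]=0;g[190:]=0
g=cv2.morphologyEx(g,cv2.MORPH_CLOSE,np.ones((25,25)))
c=max(cv2.findContours(g,0,2)[0],key=cv2.contourArea);b=cv2.boxPoints(cv2.minAreaRect(c));print(b)
for p in b: print(plane("top",p,.1))
print("tcp proj",proj("top",[.186,-.623,.24]),proj("side",[.186,-.623,.24]))
for nm,u,z in(("mug",(297.5,180),.095),("owl",(253,131),.06),("sample",(371,246),.06),("pur",(346,216),.06),("pull",(145,188.5),.072)): print(nm,plane("top",u,z))
c=camera_info("wrist");R=cv2.Rodrigues(np.array(c["rvec"]))[0];s=read_state();print("wristcam",-R.T@np.array(c["tvec"]).ravel()-s["ee_pos"],R, c["intrinsics"])
im=capture("wrist");print(len(blobs(im,"orange")))
E
```

```text
top (250.7241134751773, 184.2836879432624) 235.0 (242, 175, 18, 19) [ 0.6131 -0.0974  0.064 ] [ 0.6123 -0.0974  0.07  ]
top (340.80452674897117, 178.57201646090536) 243.0 (332, 170, 19, 18) [ 0.6236 -0.3295  0.064 ] [ 0.6228 -0.3279  0.07  ]
side (254.1720430107527, 221.05089605734764) 232.5 (245, 213, 20, 17) [ 0.6133 -0.0993  0.064 ] [ 0.6088 -0.0915  0.07  ]
side (292.7155266015201, 181.56351791530943) 153.5 (284, 176, 18, 13) [ 0.6217 -0.3302  0.064 ] [ 0.6171 -0.3202  0.07  ]
lock (array([0.6678, 0.1984, 0.1296]), np.float64(0.0031126063840166735)) [0.6634 0.1922 0.144 ]
[[ 73.4679  80.0672]
 [200.653   74.4889]
 [205.0098 173.8242]
 [ 77.8247 179.4024]]
[0.8889 0.356  0.1   ]
[0.8946 0.0258 0.1   ]
[0.6364 0.0148 0.1   ]
[0.6287 0.3324 0.1   ]
tcp proj [516.2794 379.3116] [487.4642 120.1481]
mug [ 0.6175 -0.2135  0.095 ]
owl [ 0.7544 -0.1058  0.06  ]
sample [ 0.4501 -0.3997  0.06  ]
pur [ 0.5274 -0.3393  0.06  ]
pull [0.6063 0.1718 0.072 ]
wristcam [0.0701 0.0208 0.1306] [[ 0.2857 -0.9583 -0.0026]
 [-0.9182 -0.2745  0.2855]
 [-0.2743 -0.0792 -0.9584]] [[307.6605   0.     257.7396]
 [  0.     307.6605 187.0787]
 [  0.       0.       1.    ]]
4
```

```bash
cat >> h.py <<'E'
def go(x,y,z,yaw=1.3):
    s=read_state();r=np.radians(s["ee_rot"][2]);d=np.array([x,y,z])-s["ee_pos"]
    print("shift mm",np.round(1000*np.array([np.cos(r)*d[0]+np.sin(r)*d[1],np.sin(r)*d[0]-np.cos(r)*d[1],-d[2]]),1),"rz",round(-np.radians(yaw)+r,4),"pos",np.round(s["ee_pos"],4),np.round(s["ee_rot"],2),"t",round(s["t"],1))
def proj(n,p):
    c=camera_info(n);return cv2.projectPoints(np.array([p],float),np.array(c["rvec"]),np.array(c["tvec"]),np.array(c["intrinsics"]),np.array(c["distortion"]))[0].ravel()
E
python3 -c "
from h import *
import station
print([ (k,getattr(station,k)) for k in dir(station) if 'tip' in k.lower()],[k for k in dir(station) if k[0]!='_'])
cv2.imwrite('pics/w0.png',capture('wrist')[:,:,::-1])"
python3 -m pendant '[0,0,0,0,0,0.09,1, 0,0,0,0,0,0.09,1, 0,0,0,0,0,0.087,1]'
python3 -c "
from h import *
go(.665,.192,.25)"
```

```text
[('tip_reach', 0.011)] ['Unreachable', 'camera_info', 'capture', 'finish_job', 'read_state', 'tip_reach']
t: 0.45
ee_pos: [0.1856, -0.6228, 0.242]
ee_rot: [-180.0, 0.0, 1.0]
wrist_force: [0.2, -0.5, 0.3]
opening: 0.0854
grip_force: 0.0
shift mm [ 494.2 -805.9   -8. ] rz -0.0044 pos [ 0.1856 -0.6228  0.242 ] [-1.7997e+02  1.0000e-02  1.0500e+00] t 0.5
```

View pics/w0.png

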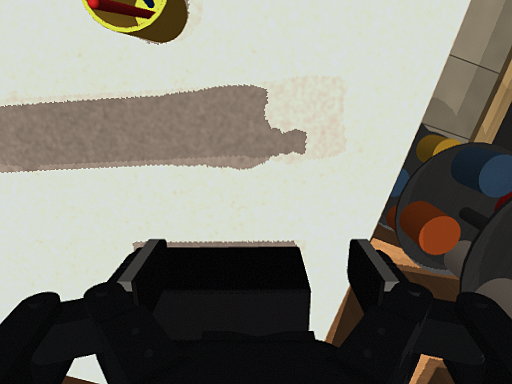

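The wrist view shows only the pen cup and a background carousel at (430,220), so there is no third capsule here. I'll move over the lock.

```bash

for i in 1 2 3; do python3 -m pendant '[13.7,-22.4,0,0,0,0,1, 13.7,-22.4,0,0,0,0,1, 13.7,-22.4,0,0,0,0,1, 13.7,-22.4,0,0,0,0,1, 13.7,-22.4,0,0,0,0,1, 13.7,-22.4,0,0,0,0,1, 13.7,-22.4,0,0,0,0,1, 13.7,-22.4,0,0,0,0,1, 13.7,-22.4,0,0,0,0,1, 13.7,-22.4,0,0,0,0,1, 13.7,-22.4,0,0,0,0,1, 13.7,-22.4,0,0,0,0,1]' | head -3; done
python3 -c "
from h import *
go(.665,.192,.25);print(read_state()['qpos'].round(0))
im=capture('wrist')
cv2.imwrite('pics/w1.png',im[:,:,::-1])
for col in ('red','green','black','blue'):
  for c in blobs(im,col,150):
    (x,y),(w,h),a=cv2.minAreaRect(c);print(col,[round(v,1) for v in(x,y,w,h,a)],plane('wrist',(x,y),.108).round(4),plane('wrist',(x,y),.144).round(4))"
```

```text
t: 1.45
ee_pos: [0.3443, -0.3492, 0.2422]
ee_rot: [180.0, 0.0, 1.3]
t: 2.45
ee_pos: [0.5025, -0.0769, 0.2423]
ee_rot: [180.0, -0.0, 1.3]
t: 3.45
ee_pos: [0.6609, 0.1953, 0.2418]
ee_rot: [180.0, 0.0, 1.3]
shift mm [ 4.   3.4 -8.2] rz -0.0003 pos [0.6609 0.1953 0.2418] [1.7998e+02 4.0000e-02 1.2800e+00] t 3.5
[   9.   28.  -40.   76.   18.   82. -119.]
red [341.5, 172.0, 20.0, 31.0, 90.0] [0.6719 0.129  0.108 ] [0.6804 0.1391 0.144 ]
green [213.0, 172.5, 21.0, 38.0, 90.0] [0.6681 0.2424 0.108 ] [0.6771 0.2371 0.144 ]
black [255.5, 311.5, 143.0, 511.0, 90.0] [0.5225 0.2012 0.108 ] [0.5514 0.2014 0.144 ]
black [26.0, 256.5, 52.0, 121.0, 0.0] [0.5767 0.432  0.108 ] [0.5982 0.4007 0.144 ]
black [248.5, 176.0, 32.0, 31.0, 90.0] [0.6658 0.211  0.108 ] [0.6752 0.2099 0.144 ]
black [46.0, 7.5, 15.0, 92.0, 90.0] [0.7997 0.3749 0.108 ] [0.7908 0.3514 0.144 ]
blue [273.0, 209.0, 6.0, 292.0, 90.0] [0.6353 0.188  0.108 ] [0.6489 0.1901 0.144 ]
```

View pics/w1.png

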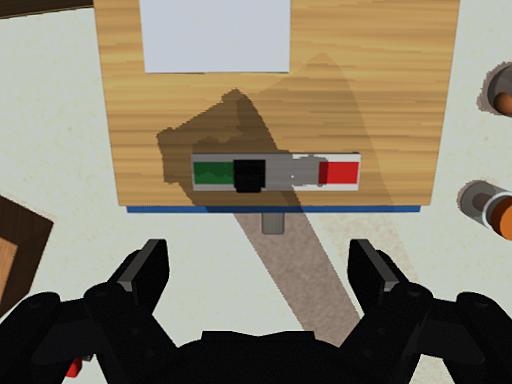

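The wrist view shows the lock grip at (249,176), the red end at (340,172), the green end at (213,172) and the pull block at (273,223). The image rows run parallel to the unit. I'll check the scale against known sizes.

```bash
python3 -c "
from h import *
np.set_printoptions(precision=4,suppress=True)
im=capture('wrist');T=capture('top');S=capture('side')
for n,I,r in(('wrist',im,(180,140,370,200)),('top',T,(100,150,175,172)),('side',S,(130,235,195,290))):
  for col in('red','green','black'):
    c=max(blobs(I,col,roi=r),key=cv2.contourArea,default=None)
    if c is None: print(n,col,None);continue
    b=cv2.boundingRect(c);M=cv2.moments(c);u=(M['m10']/M['m00'],M['m01']/M['m00'])
    print(n,col,b,np.round(u,1),plane(n,u,.108),plane(n,u,.144))
for u in((127,209),(421,209)): print('panel',plane('wrist',u,.084))
for u in((119,205),(434,205)): print('unit',plane('wrist',u,.1))
for u in((192,153),(192,191),(360,153),(360,191)): print('track',plane('wrist',u,.108))
print('pull',plane('wrist',(273,224),.072))
"
```

```text
wrist red (327, 164, 40, 22) [347.2 174.1] [0.6682 0.1163 0.108 ] [0.6771 0.1274 0.144 ]
wrist green (202, 164, 40, 21) [221.5 174.1] [0.6654 0.2278 0.108 ] [0.6747 0.2237 0.144 ]
wrist black (242, 161, 32, 34) [257.6 176.9] [0.6636 0.1959 0.108 ] [0.6731 0.1961 0.144 ]
top red (155, 158, 12, 6) [160.5 160.4] [0.6708 0.1234 0.108 ] [0.6633 0.1138 0.144 ]
top green (111, 160, 12, 6) [115.8 162.7] [0.6673 0.2344 0.108 ] [0.6599 0.22   0.144 ]
top black (100, 150, 35, 16) [124.7 157.1] [0.6807 0.2126 0.108 ] [0.6728 0.1991 0.144 ]
side red (172, 241, 14, 10) [178.6 245.5] [0.6703 0.1212 0.108 ] [0.6377 0.1583 0.144 ]
side green (135, 270, 18, 12) [143.4 275.6] [0.6679 0.2333 0.108 ] [0.6354 0.2637 0.144 ]
side black (145, 250, 18, 22) [153.4 261.4] [0.6806 0.1895 0.108 ] [0.6474 0.2225 0.144 ]
panel [0.6207 0.3266 0.084 ]
panel [0.6279 0.0294 0.084 ]
unit [0.6308 0.3268 0.1   ]
unit [0.638  0.0266 0.1   ]
track [0.6837 0.2534 0.108 ]
track [0.6491 0.2547 0.108 ]
track [0.6874 0.1071 0.108 ]
track [0.6528 0.103  0.108 ]
pull [0.6031 0.1781 0.072 ]
```

```bash
python3 -c "
from h import *
go(.668,.195,.127)"
```

```text
shift mm [  7.9   0.3 114.5] rz 0.0015 pos [0.6601 0.1951 0.2415] [1.7999e+02 8.0000e-02 1.3900e+00] t 3.6
```

```bash
python3 -m pendant '[4,0,10,0,0,0,1, 4,0,15,0,0,0,1, 0,0,20,0,0,0,1, 0,0,20,0,0,0,1, 0,0,20,0,0,0,1, 0,0,15,0,0,0,1, 0,0,10,0,0,0,1, 0,0,4,0,0,0,1, 0,0,0,0,0,0,-1, 0,0,0,0,0,0,-1, 0,0,0,0,0,0,-1, 0,0,0,0,0,0,-1]'
python3 -m pendant '[0,0,0,0,0,0,-1, 0,0,0,0,0,0,-1, 0,0,0,0,0,0,-1, 0,0,0,0,0,0,-1, 0,0,0,0,0,0,-1]'
```

```text
t: 4.65
ee_pos: [0.6691, 0.1951, 0.1297]
ee_rot: [-180.0, -0.1, 1.3]
wrist_force: [-0.9, -0.3, 0.0]
opening: 0.0387
grip_force: 0.0
t: 5.07
ee_pos: [0.6689, 0.1962, 0.1299]
ee_rot: [-179.9, -0.1, 1.4]
wrist_force: [0.2, 2.1, 5.8]
opening: 0.0187
grip_force: 59.7
```

```bash
python3 -m pendant '[0,4,0,0,0,0,-1, 0,5,0,0,0,0,-1, 0,5,0,0,0,0,-1, 0,5,0,0,0,0,-1, 0,5,0,0,0,0,-1, 0,5,0,0,0,0,-1, 0,5,0,0,0,0,-1, 0,5,0,0,0,0,-1, 0,5,0,0,0,0,-1, 0,5,0,0,0,0,-1, 0,3,0,0,0,0,-1, 0,2,0,0,0,0,-1]'
python3 -m pendant '[0,1,0,0,0,0,-1, 0,0,0,0,0,0,-1, 0,0,0,0,0,0,-1]'
```

```text
t: 6.07
ee_pos: [0.6699, 0.1533, 0.1299]
ee_rot: [-179.0, -0.3, 1.7]
wrist_force: [5.4, 22.5, -3.2]
opening: 0.0189
grip_force: 59.2
t: 6.32
ee_pos: [0.6699, 0.1534, 0.1299]
ee_rot: [-179.0, -0.4, 1.8]
wrist_force: [5.0, 22.3, -1.2]
opening: 0.0189
grip_force: 59.2
```

```bash
python3 -c "
from h import *
T=capture('top');S=capture('side')
cv2.imwrite('pics/lk.png',np.hstack([cv2.resize(T[140:200,90:190],(480,288)),cv2.resize(S[220:310,120:220],(320,288))])[:,:,::-1])"
```

```text
(no output)
```

View pics/lk.png

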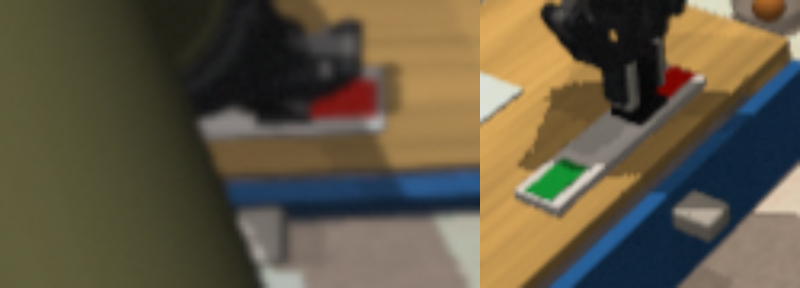

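```bash
python3 -m pendant '[0,3,0,0,0,0,-1, 0,3,0,0,0,0,-1, 0,0,0,0,0,0,-1, 0,0,0,0,0,0,-1]'
```

```text
t: 6.75
ee_pos: [0.6698, 0.153, 0.1299]
ee_rot: [-178.5, -0.5, 2.0]
wrist_force: [8.1, 30.5, -5.1]
opening: 0.0189
grip_force: 59.1
```

Resistance stays firm at y=0.153. The closing fingers had already centred the grip by about 7 mm, so this is the red end stop. I'll release and go to the pull.

```bash
python3 -m pendant '[0,-6,0,0,0,0,-1, 0,-6,0,0,0,0,-1, 0,0,0,0,0,0,-1, 0,0,0,0,0,0,0.5, 0,0,0,0,0,0,0.5, 0,0,0,0,0,0,0.5, 0,0,0,0,0,0,0.5, 0,0,-10,0,0,0,0.5, 0,0,-20,0,0,0,0.5, 0,0,-20,0,0,0,0.5, 0,0,-10,0,0,0,0.5, 0,0,0,0,0,0,0.5]'
python3 -m pendant '[0,0,0,0,0,0,0.5, 0,0,0,0,0,0,0.5]'
python3 -c "
from h import *
go(.602,.172,.130)
S=capture('side')
cv2.imwrite('pics/lk2.png',cv2.resize(S[200:340,100:260],(800,600))[:,:,::-1])"
```

```text
t: 7.75
ee_pos: [0.6712, 0.1459, 0.1919]
ee_rot: [-180.0, -0.3, 1.3]
wrist_force: [0.1, 0.0, -0.0]
opening: 0.0641
grip_force: 0.0
t: 7.92
ee_pos: [0.669, 0.1452, 0.1871]
ee_rot: [180.0, 0.1, 1.3]
wrist_force: [-0.1, 0.5, 0.1]
opening: 0.0642
grip_force: 0.0
shift mm [-66.3 -28.3  57.1] rz -0.0001 pos [0.669  0.1452 0.1871] [1.7996e+02 1.0000e-01 1.2900e+00] t 7.9
```

View pics/lk2.png

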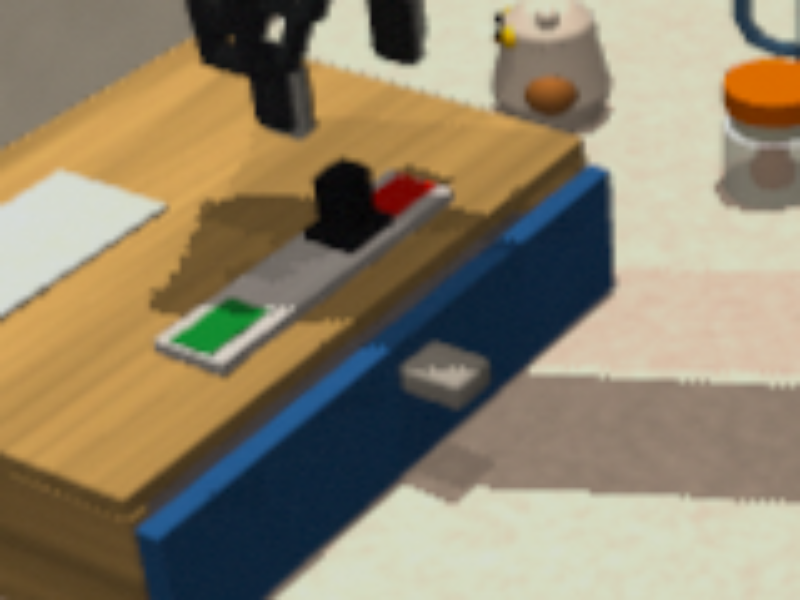

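The side view shows the grip at the red patch (345,205), with the pull block at (445,372). Now the pull.

```bash
python3 -m pendant '[-20,-10,0,0,0,0,0.5, -20,-10,0,0,0,0,0.5, -18,-8,0,0,0,0,0.5, -8,0,17,0,0,0,0.5, 0,0,25,0,0,0,0.5, 0,0,25,0,0,0,0.5, 0,0,25,0,0,0,0.5, 0,0,20,0,0,0,0.5, 0,0,10,0,0,0,0.5, 0,0,5,0,0,0,0.5, 0,0,4,0,0,0,0.5, 0,0,0,0,0,0,0.5]'
python3 -m pendant '[0,0,0,0,0,0,-1, 0,0,0,0,0,0,-1, 0,0,0,0,0,0,-1, 0,0,0,0,0,0,-1, 0,0,0,0,0,0,-1, 0,0,0,0,0,0,-1, 0,0,0,0,0,0,-1]'
```

```text
t: 8.97
ee_pos: [0.6029, 0.1723, 0.0572]
ee_rot: [-180.0, 0.0, 1.3]
wrist_force: [0.9, -0.0, -0.3]
opening: 0.0638
grip_force: 0.0
t: 9.55
ee_pos: [0.6037, 0.1773, 0.0594]
ee_rot: [-179.6, -0.2, 1.4]
wrist_force: [0.3, 8.0, 1.5]
opening: 0.0228
grip_force: 60.7
```

```bash
python3 -m pendant '[-2,-5,0,0,0,0,-1, -10,0,0,0,0,0,-1, -15,0,0,0,0,0,-1, -15,0,0,0,0,0,-1, -15,0,0,0,0,0,-1, -15,0,0,0,0,0,-1, -15,0,0,0,0,0,-1, -15,0,0,0,0,0,-1, -15,0,0,0,0,0,-1, -15,0,0,0,0,0,-1, -10,0,0,0,0,0,-1, -10,0,0,0,0,0,-1]'
python3 -m pendant '[-8,0,0,0,0,0,-1, -5,0,0,0,0,0,-1, -2,0,0,0,0,0,-1, 0,0,0,0,0,0,-1, 0,0,0,0,0,0,-1]'
```

```text
t: 10.55
ee_pos: [0.4529, 0.1738, 0.0593]
ee_rot: [180.0, -0.3, 1.3]
wrist_force: [3.0, -0.8, 6.1]
opening: 0.0231
grip_force: 61.7
t: 10.97
ee_pos: [0.4449, 0.1736, 0.0594]
ee_rot: [-179.8, -1.1, 1.2]
wrist_force: [23.2, 1.4, -18.3]
opening: 0.0227
grip_force: 61.8
```

The drawer travelled 159 mm and then met resistance, so it is out. I'll release, rise and re-measure the capsules.

```bash
python3 -m pendant '[4,0,0,0,0,0,-1, 0,0,0,0,0,0,0.6, 0,0,0,0,0,0,0.6, 0,0,0,0,0,0,0.6, 0,0,0,0,0,0,0.6, 0,0,-15,0,0,0,0.6, 0,0,-25,0,0,0,0.6, 0,0,-25,0,0,0,0, 0,0,-25,0,0,0,-1, 0,0,-20,0,0,0,-1, 20,20,0,0,0,0,-1, 0,20,0,0,0,0,-1]'
cat >> h.py <<'E'
def cap(n,im,near):
    best=None
    for c in blobs(im,"orange",60):
        M=cv2.moments(c);u=(M["m10"]/M["m00"],M["m01"]/M["m00"]);p=plane(n,u,.072 if n=="top" else .066)
        d=np.hypot(*(p[:2]-near))
        if best is None or d<best[0]: best=(d,p,u,cv2.boundingRect(c),cv2.contourArea(c))
    return best
E
python3 -c "
from h import *
for n in('top','side'):
  im=capture(n)
  for q in((.612,-.0975),(.623,-.3275)): print(n,cap(n,im,q))
go(.612,-.098,.12)"
```

```text
t: 11.97
ee_pos: [0.4636, 0.1345, 0.1692]
ee_rot: [-180.0, -0.3, 1.4]
wrist_force: [0.0, -0.5, 0.0]
opening: 0.0076
grip_force: 0.0
top (np.float64(0.00019503870951328918), array([ 0.61196527, -0.09730808,  0.072     ]), (250.69307637401855, 184.30335474660956), (242, 175, 18, 19), 233.5)
top (np.float64(0.0005335463292028405), array([ 0.62248242, -0.32737047,  0.072     ]), (340.80452674897117, 178.57201646090536), (332, 170, 19, 18), 243.0)
side (np.float64(0.2300654677235477), array([ 0.61833084, -0.32747835,  0.066     ]), (293.39289805269186, 181.631156930126), (286, 176, 16, 13), 145.5)
side (np.float64(0.004669213340907903), array([ 0.61833084, -0.32747835,  0.066     ]), (293.39289805269186, 181.631156930126), (286, 176, 16, 13), 145.5)
shift mm [146.7 231.2  47.1] rz -0.0045 pos [0.4611 0.1305 0.1671] [1.7988e+02 3.0000e-02 1.0400e+00] t 12.1
```

```bash
python3 -m pendant '[15,23,0,0,0,0,-1, 15,23,0,0,0,0,-1, 15,23,0,0,0,0,-1, 15,23,0,0,0,0,-1, 15,23,0,0,0,0,-1, 15,23,0,0,0,0,-1, 15,23,0,0,0,0,-1, 15,23,10,0,0,0,-1, 14,23,17,0,0,0,-1, 13,24,20,0,0,0,-1, 0,0,20,0,0,0,-1, 0,0,0,0,0,0,-1]'
python3 -m pendant '[0,0,0,0,0,0,-1, 0,0,0,0,0,0,-1]'
python3 -c "
from h import *
go(.612,-.098,.071)"
```

```text
t: 13.07
ee_pos: [0.6098, -0.0946, 0.0952]
ee_rot: [-179.9, 0.5, 1.2]
wrist_force: [-1.5, 0.2, -0.1]
opening: -0.0004
grip_force: 0.0
t: 13.23
ee_pos: [0.6131, -0.0916, 0.1013]
ee_rot: [-180.0, -0.0, 1.4]
wrist_force: [-0.0, 0.2, 0.1]
opening: -0.0001
grip_force: 0.0
shift mm [-1.3  6.4 30.3] rz 0.0025 pos [ 0.6131 -0.0916  0.1013] [-1.7995e+02 -4.0000e-02  1.4400e+00] t 13.2
```

```bash
python3 -m pendant '[-1,6,3,0,0,0,-1, 0,0,5,0,0,0,-1, 0,0,5,0,0,0,-1, 0,0,3,0,0,0,-1, 0,0,3,0,0,0,-1, 0,0,3,0,0,0,-1, 0,0,2,0,0,0,-1, 0,0,2,0,0,0,-1, 0,0,2,0,0,0,-1, 0,0,2,0,0,0,-1, 0,0,1,0,0,0,-1, 0,0,0,0,0,0,-1]'
```

```text
t: 14.23
ee_pos: [0.6122, -0.0997, 0.0711]
ee_rot: [179.9, -0.0, 1.3]
wrist_force: [-4.2, 0.0, 9.8]
opening: -0.0001
grip_force: 5.4
```

```bash
python3 -m pendant '[0,0,2,0,0,0,-1, 0,0,2,0,0,0,-1, 0,0,2,0,0,0,-1, 0,0,0,0,0,0,-1, 0,0,0,0,0,0,-1]'
```

```text
t: 14.65
ee_pos: [0.6135, -0.0999, 0.071]
ee_rot: [179.8, -0.1, 1.3]
wrist_force: [-15.6, 0.9, 40.9]
opening: -0.0001
grip_force: 20.1
```

Position held at home height (tip z = 60 mm) while the force rose to 41 N, so cap A is home. Next I'll rise, check and grasp.

```bash
python3 -m pendant '[0,0,-7,0,0,0,-1, 0,0,-15,0,0,0,-1, 0,0,-20,0,0,0,0.7, 0,0,-20,0,0,0,0.7, 0,0,0,0,0,0,0.7, 0,0,0,0,0,0,0.7]'
python3 -c "
from h import *
im=capture('wrist');n='wrist'
for c in blobs(im,'orange',200):
    (x,y),r=cv2.minEnclosingCircle(c);print(round(x),round(y),round(r),plane('wrist',(x,y),.060))
print(cap('side',capture('side'),(.612,-.098)))
go(.613,-.098,.020)"
```

```text
t: 15.15
ee_pos: [0.6129, -0.0996, 0.1264]
ee_rot: [180.0, -0.1, 1.3]
wrist_force: [-0.1, -1.1, -0.9]
opening: 0.0482
grip_force: 0.0
252 207 36 [ 0.61250832 -0.09558073  0.06      ]
233 18 20 [ 0.72839932 -0.08219949  0.06      ]
(np.float64(0.021122898798967085), array([ 0.60190407, -0.07944605,  0.066     ]), (254.11206281227695, 225.59029264810846), (245, 218, 20, 16), 233.5)
shift mm [  1.6  -1.6 104.3] rz 0.0002 pos [ 0.6114 -0.0996  0.1243] [-1.80e+02  8.00e-02  1.31e+00] t 15.2
```

```bash
python3 -m pendant '[1,-1,10,0,0,0,0.7, 0,0,15,0,0,0,0.7, 0,0,15,0,0,0,0.7, 0,0,15,0,0,0,0.7, 0,0,15,0,0,0,0.7, 0,0,15,0,0,0,0.7, 0,0,12,0,0,0,0.7, 0,0,7,0,0,0,0.7, 0,0,0,0,0,0,0.7, 0,0,0,0,0,0,-1, 0,0,0,0,0,0,-1, 0,0,0,0,0,0,-1]'
python3 -m pendant '[0,0,0,0,0,0,-1, 0,0,0,0,0,0,-1, 0,0,0,0,0,0,-1]'
python3 -m pendant '[0,0,-10,0,0,0,-1, 0,0,-20,0,0,0,-1, 0,0,-25,0,0,0,-1, 0,0,-25,0,0,0,-1, 0,0,-25,0,0,0,-1, 0,0,-10,0,0,0,-1, 0,0,0,0,0,0,-1]'
python3 -c "
from h import *
im=capture('top');cv2.imwrite('pics/top2.png',im[:,:,::-1])
go(.545,.215,.160)"
```

```text
t: 16.25
ee_pos: [0.6141, -0.0986, 0.0226]
ee_rot: [180.0, -0.1, 1.3]
wrist_force: [-0.1, -0.3, -0.4]
opening: 0.049
grip_force: 61.9
t: 16.5
ee_pos: [0.6138, -0.0988, 0.0223]
ee_rot: [180.0, -0.1, 1.3]
wrist_force: [-0.5, 0.2, 4.2]
opening: 0.0487
grip_force: 62.0
t: 17.08
ee_pos: [0.6148, -0.0988, 0.1396]
ee_rot: [179.9, -0.3, 1.3]
wrist_force: [1.2, 0.0, -0.8]
opening: 0.0493
grip_force: 62.0
shift mm [ -61.4 -315.3  -22.8] rz 0.0 pos [ 0.6136 -0.0988  0.1372] [ 1.7995e+02 -1.1000e-01  1.3000e+00] t 17.1
```

View pics/top2.png

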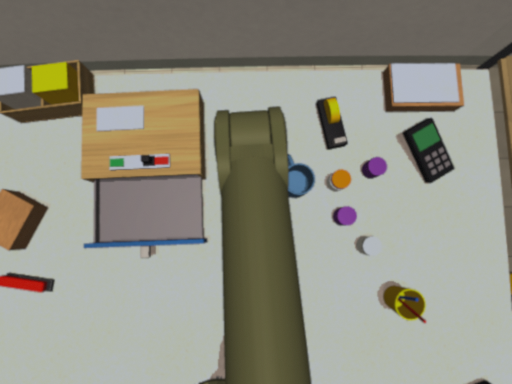

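The top view shows the drawer fully open, spanning (98..204, 180..243), with the lock at red. Capsule B is still at (341,179). Now I'll carry A to the drawer.

```bash
python3 -m pendant '[-2,-10,-10,0,0,0,-1, -5,-25,-10,0,0,0,-1, -6,-30,0,0,0,0,-1, -6,-30,0,0,0,0,-1, -6,-30,0,0,0,0,-1, -6,-30,0,0,0,0,-1, -6,-30,0,0,0,0,-1, -6,-30,0,0,0,0,-1, -6,-30,0,0,0,0,-1, -6,-30,0,0,0,0,-1, -4,-30,0,0,0,0,-1, -2,-20,0,0,0,0,-1]'
python3 -m pendant '[0,0,0,0,0,0,-1, 0,0,0,0,0,0,-1, 0,0,0,0,0,0,-1]'
python3 -c "
from h import *
go(.545,.225,.042)"
```

```text
t: 18.13
ee_pos: [0.5416, 0.2289, 0.1551]
ee_rot: [-179.9, 0.2, 1.5]
wrist_force: [-0.4, 0.7, 0.1]
opening: 0.0487
grip_force: 62.1
t: 18.38
ee_pos: [0.544, 0.2241, 0.1551]
ee_rot: [179.9, 0.1, 1.3]
wrist_force: [1.2, -0.9, -0.9]
opening: 0.0493
grip_force: 62.1
shift mm [  1.1  -0.9 113.1] rz 0.0001 pos [0.544  0.2241 0.1551] [1.7992e+02 1.3000e-01 1.3100e+00] t 18.4
```

```bash
python3 -m pendant '[0,0,10,0,0,0,-1, 0,0,20,0,0,0,-1, 0,0,20,0,0,0,-1, 0,0,20,0,0,0,-1, 0,0,15,0,0,0,-1, 0,0,10,0,0,0,-1, 0,0,6,0,0,0,-1, 0,0,4,0,0,0,-1, 0,0,3,0,0,0,-1, 0,0,2,0,0,0,-1, 0,0,1,0,0,0,-1, 0,0,0,0,0,0,-1]'
python3 -m pendant '[0,0,1,0,0,0,-1, 0,0,1,0,0,0,-1, 0,0,0,0,0,0,-1]'
```

```text
t: 19.38
ee_pos: [0.545, 0.225, 0.0457]
ee_rot: [-180.0, -0.0, 1.3]
wrist_force: [0.4, 0.7, -0.3]
opening: 0.0491
grip_force: 62.2
t: 19.63
ee_pos: [0.5447, 0.2249, 0.0433]
ee_rot: [180.0, -0.0, 1.3]
wrist_force: [0.3, -0.2, -0.1]
opening: 0.049
grip_force: 62.1
```

```bash
python3 -m pendant '[0,0,1,0,0,0,-1, 0,0,1,0,0,0,-1, 0,0,0,0,0,0,-1]'
python3 -m pendant '[0,0,0,0,0,0,0.2, 0,0,0,0,0,0,0.5, 0,0,0,0,0,0,0.5, 0,0,0,0,0,0,0.5, 0,0,-8,0,0,0,0.5, 0,0,-20,0,0,0,0.5, 0,0,-25,0,0,0,0.5, 0,0,-25,0,0,0,0.5, 0,0,-25,0,0,0,0.5, 0,0,-10,0,0,0,-1, 0,0,0,0,0,0,-1]'
python3 -c "
from h import *
cv2.imwrite('pics/s3.png',capture('side')[:,:,::-1])
go(.6225,-.328,.150)"
```

```text
t: 19.88
ee_pos: [0.5452, 0.225, 0.0422]
ee_rot: [180.0, -0.1, 1.3]
wrist_force: [-1.3, -1.3, 4.7]
opening: 0.0487
grip_force: 62.6
t: 20.8
ee_pos: [0.5463, 0.2259, 0.1575]
ee_rot: [-179.9, -0.3, 1.3]
wrist_force: [0.7, 0.5, 0.6]
opening: 0.0407
grip_force: 0.0
shift mm [ 64.6 554.7   5.3] rz 0.0 pos [0.5453 0.2251 0.1553] [-1.7999e+02 -1.4000e-01  1.3000e+00] t 20.9
```

View pics/s3.png

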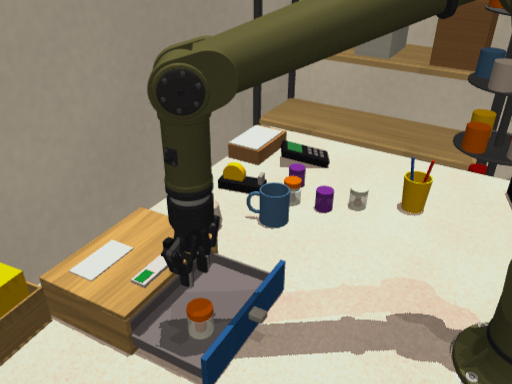

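Capsule A stands upright in the drawer at (200,318). B is still at (292,186) behind the mug. On to B.

```bash
for i in 1 2; do python3 -m pendant '[2.7,23.1,0,0,0,0,-1, 2.7,23.1,0,0,0,0,-1, 2.7,23.1,0,0,0,0,-1, 2.7,23.1,0,0,0,0,-1, 2.7,23.1,0,0,0,0,-1, 2.7,23.1,0,0,0,0,-1, 2.7,23.1,0,0,0,0,-1, 2.7,23.1,0,0,0,0,-1, 2.7,23.1,0,0,0,0,-1, 2.7,23.1,0,0,0,0,-1, 2.7,23.1,0,0,0,0,-1, 2.7,23.1,0,0,0,0,-1]' | head -2; done
python3 -m pendant '[0,0,0,0,0,0,-1, 0,0,0,0,0,0,-1, 0,0,0,0,0,0,-1]'|head -2
python3 -c "
from h import *
im=capture('wrist')
for c in blobs(im,'orange',200):
    (x,y),r=cv2.minEnclosingCircle(c);print(round(x),round(y),round(r),plane('wrist',(x,y),.072))
print(cap('side',capture('side'),(.6225,-.328)))
go(.6225,-.328,.095)"
```

```text
t: 21.85
ee_pos: [0.5821, -0.0528, 0.152]
t: 22.85
ee_pos: [0.621, -0.3286, 0.1514]
t: 23.1
ee_pos: [0.6214, -0.3267, 0.1522]
259 198 34 [ 0.62329848 -0.32592551  0.072     ]
(np.float64(0.00314580705034566), array([ 0.62011606, -0.32594746,  0.066     ]), (292.58628081457664, 181.69774919614147), (284, 176, 18, 13), 155.5)
shift mm [ 0.4  2.1 58.3] rz 0.0023 pos [ 0.6221 -0.3259  0.1533] [-1.7992e+02  7.0000e-02  1.4300e+00] t 23.2
```

Wrist, top and side all agree on B at (0.623, -0.327). Now I'll press its cap.

```bash
python3 -m pendant '[0,1,20,0,0,0,-1, 0,0,20,0,0,0,-1, 0,0,18,0,0,0,-1, 0,0,6,0,0,0,-1, 0,0,4,0,0,0,-1, 0,0,3,0,0,0,-1, 0,0,3,0,0,0,-1, 0,0,2,0,0,0,-1, 0,0,2,0,0,0,-1, 0,0,2,0,0,0,-1, 0,0,2,0,0,0,-1, 0,0,0,0,0,0,-1]'
python3 -m pendant '[0,0,2,0,0,0,-1, 0,0,2,0,0,0,-1, 0,0,2,0,0,0,-1, 0,0,0,0,0,0,-1, 0,0,0,0,0,0,-1]'
```

```text
t: 24.2
ee_pos: [0.6231, -0.3287, 0.0748]
ee_rot: [179.9, -0.1, 1.3]
wrist_force: [-2.7, 1.3, 4.8]
opening: -0.0
grip_force: 2.3
t: 24.62
ee_pos: [0.6236, -0.3289, 0.0712]
ee_rot: [179.9, -0.2, 1.3]
wrist_force: [-5.0, 3.3, 14.5]
opening: -0.0001
grip_force: 7.2
```

```bash
python3 -m pendant '[0,0,2,0,0,0,-1, 0,0,2,0,0,0,-1, 0,0,0,0,0,0,-1, 0,0,0,0,0,0,-1]'
python3 -m pendant '[0,0,-7,0,0,0,-1, 0,0,-15,0,0,0,-1, 0,0,-20,0,0,0,0.5, 0,0,-20,0,0,0,0.5, 0,0,0,0,0,0,0.5, 0,0,0,0,0,0,0.5, 0,0,0,0,0,0,0.5]'
python3 -c "
from h import *
im=capture('wrist')
for c in blobs(im,'orange',200):
    (x,y),r=cv2.minEnclosingCircle(c);print(round(x),round(y),round(r),plane('wrist',(x,y),.060))
go(.6235,-.327,.022)"
```

```text
t: 24.95
ee_pos: [0.6245, -0.3293, 0.0713]
ee_rot: [179.8, -0.3, 1.3]
wrist_force: [-10.2, 4.2, 30.7]
opening: -0.0
grip_force: 14.7
t: 25.53
ee_pos: [0.622, -0.3289, 0.1242]
ee_rot: [180.0, 0.0, 1.3]
wrist_force: [0.1, 0.2, -1.1]
opening: 0.0605
grip_force: 0.0
255 206 36 [ 0.62308238 -0.32641358  0.06      ]
shift mm [  2.   -1.7 101.4] rz 0.0001 pos [ 0.6216 -0.3288  0.1234] [-1.7997e+02  8.0000e-02  1.3000e+00] t 25.6
```

```bash
python3 -m pendant '[2,-1,10,0,0,0,0.5, 0,0,15,0,0,0,0.5, 0,0,15,0,0,0,0.5, 0,0,15,0,0,0,0.5, 0,0,15,0,0,0,0.5, 0,0,15,0,0,0,0.5, 0,0,10,0,0,0,0.5, 0,0,6,0,0,0,0.5, 0,0,0,0,0,0,0.5, 0,0,0,0,0,0,-1, 0,0,0,0,0,0,-1, 0,0,0,0,0,0,-1]'
python3 -m pendant '[0,0,0,0,0,0,-1, 0,0,0,0,0,0,-1, 0,0,0,0,0,0,-1]'
python3 -m pendant '[0,0,-10,0,0,0,-1, 0,0,-20,0,0,0,-1, 0,0,-25,0,0,0,-1, 0,0,-25,0,0,0,-1, 0,0,-25,0,0,0,-1, 0,0,-25,0,0,0,-1, 0,0,-10,0,0,0,-1, 0,0,0,0,0,0,-1, 0,0,0,0,0,0,-1]'
python3 -c "
from h import *
go(.545,.130,.160)"
```

```text
t: 26.58
ee_pos: [0.6249, -0.3282, 0.0245]
ee_rot: [179.9, -0.1, 1.3]
wrist_force: [0.3, 0.6, -0.4]
opening: 0.0489
grip_force: 61.9
t: 26.83
ee_pos: [0.6244, -0.3281, 0.024]
ee_rot: [180.0, -0.0, 1.3]
wrist_force: [-0.2, -0.8, 2.0]
opening: 0.0492
grip_force: 61.9
t: 27.58
ee_pos: [0.624, -0.3278, 0.1632]
ee_rot: [180.0, -0.0, 1.3]
wrist_force: [0.6, -0.6, -1.4]
opening: 0.0486
grip_force: 62.0
shift mm [ -68.5 -459.5    3.2] rz 0.0002 pos [ 0.624  -0.3278  0.1632] [ 1.7998e+02 -1.0000e-02  1.3100e+00] t 27.6
```

```bash
for i in 1 2; do python3 -m pendant '[-3.4,-23,0,0,0,0,-1, -3.4,-23,0,0,0,0,-1, -3.4,-23,0,0,0,0,-1, -3.4,-23,0,0,0,0,-1, -3.4,-23,0,0,0,0,-1, -3.4,-23,0,0,0,0,-1, -3.4,-23,0,0,0,0,-1, -3.4,-23,0,0,0,0,-1, -3.4,-23,0,0,0,0,-1, -3.4,-23,0,0,0,0,-1]'|head -2; done
python3 -m pendant '[0,0,0,0,0,0,-1, 0,0,0,0,0,0,-1, 0,0,0,0,0,0,-1, 0,0,0,0,0,0,-1]'
python3 -c "
from h import *
go(.545,.130,.044)"
```

```text
t: 28.42
ee_pos: [0.583, -0.0976, 0.1607]
t: 29.25
ee_pos: [0.5439, 0.131, 0.1609]
t: 29.58
ee_pos: [0.5454, 0.1288, 0.1621]
ee_rot: [179.9, 0.1, 1.2]
wrist_force: [0.1, -0.8, -1.1]
opening: 0.0491
grip_force: 62.2
shift mm [ -0.4  -1.2 118.1] rz -0.0018 pos [0.5454 0.1288 0.1621] [1.7995e+02 1.1000e-01 1.2000e+00] t 29.6
```

```bash
python3 -m pendant '[0,-1,10,0,0,0,-1, 0,0,20,0,0,0,-1, 0,0,20,0,0,0,-1, 0,0,20,0,0,0,-1, 0,0,20,0,0,0,-1, 0,0,10,0,0,0,-1, 0,0,6,0,0,0,-1, 0,0,4,0,0,0,-1, 0,0,3,0,0,0,-1, 0,0,2,0,0,0,-1, 0,0,1,0,0,0,-1, 0,0,0,0,0,0,-1]'
python3 -m pendant '[0,0,1,0,0,0,-1, 0,0,1,0,0,0,-1, 0,0,0,0,0,0,-1, 0,0,0,0,0,0,-1]'
```

```text
t: 30.58
ee_pos: [0.546, 0.1315, 0.0477]
ee_rot: [180.0, -0.1, 1.3]
wrist_force: [0.2, -0.7, -0.5]
opening: 0.0487
grip_force: 62.2
t: 30.92
ee_pos: [0.5457, 0.1315, 0.0454]
ee_rot: [180.0, -0.0, 1.3]
wrist_force: [-1.0, -0.3, -0.9]
opening: 0.0493
grip_force: 62.2
```

```bash
python3 -m pendant '[0,0,1,0,0,0,-1, 0,0,1,0,0,0,-1, 0,0,0,0,0,0,-1, 0,0,0,0,0,0,-1]'
python3 -m pendant '[0,0,0,0,0,0,0.2, 0,0,0,0,0,0,0.5, 0,0,0,0,0,0,0.5, 0,0,0,0,0,0,0.5, 0,0,-8,0,0,0,0.5, 0,0,-20,0,0,0,0.5, 0,0,-25,0,0,0,0.5, 0,0,-25,0,0,0,0.5, 0,0,-25,0,0,0,0.5, 0,0,-5,0,0,0,-1, 0,0,0,0,0,0,-1, 0,0,0,0,0,0,-1]'
python3 -c "
from h import *
a=capture('side');b=capture('top')
cv2.imwrite('pics/p4.png',np.hstack([cv2.resize(a[200:380,100:340],(480,360)),cv2.resize(b[80:260,75:235],(320,360))])[:,:,::-1])
go(.40,.175,.155)"
```

```text
t: 31.25
ee_pos: [0.5461, 0.1315, 0.0439]
ee_rot: [180.0, -0.0, 1.3]
wrist_force: [-2.1, -0.5, 4.2]
opening: 0.0494
grip_force: 62.6
t: 32.25
ee_pos: [0.5454, 0.1313, 0.1511]
ee_rot: [180.0, 0.0, 1.3]
wrist_force: [-0.7, -0.7, -0.2]
opening: 0.0285
grip_force: 0.0
shift mm [-143.6  -47.2   -5.2] rz 0.0001 pos [0.5446 0.1311 0.1498] [1.7997e+02 1.5000e-01 1.3100e+00] t 32.4
```

View pics/p4.png

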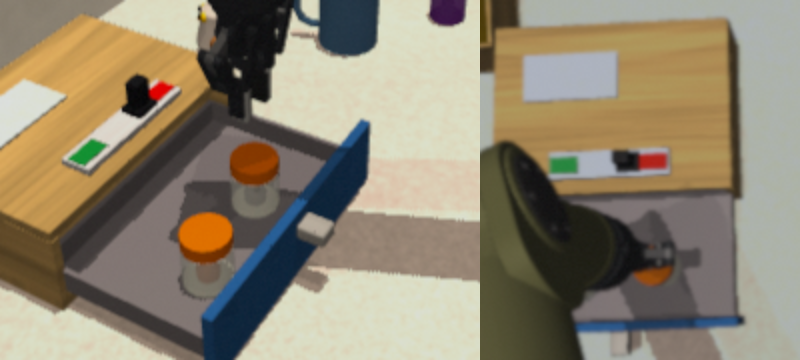

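Both capsules stand upright in the drawer (side crop at 206,255 and 255,180). Now I'll grip the pull block and push it shut.

```bash
python3 -m pendant '[-16,-8,0,0,0,0,0.5, -16,-8,0,0,0,0,0.5, -16,-8,0,0,0,0,0.5, -16,-8,0,0,0,0,0.5, -16,-8,0,0,0,0,0.5, -18,-8,0,0,0,0,0.5, 0,0,20,0,0,0,0.5, 0,0,25,0,0,0,0.5, 0,0,25,0,0,0,0.5, 0,0,15,0,0,0,0.5, 0,0,8,0,0,0,0.5, 0,0,0,0,0,0,0.5]'
python3 -m pendant '[0,0,0,0,0,0,-1, 0,0,0,0,0,0,-1, 0,0,0,0,0,0,-1, 0,0,0,0,0,0,-1, 0,0,0,0,0,0,-1, 0,0,0,0,0,0,-1, 0,0,0,0,0,0,-1]'
```

```text
t: 33.35
ee_pos: [0.4443, 0.1766, 0.0557]
ee_rot: [180.0, 0.3, 1.3]
wrist_force: [-0.2, -0.3, 0.1]
opening: 0.0642
grip_force: 0.0
t: 33.93
ee_pos: [0.448, 0.1737, 0.0598]
ee_rot: [179.7, -0.1, 1.2]
wrist_force: [-0.0, -8.3, 7.2]
opening: 0.0228
grip_force: 60.4
```

```bash
python3 -m pendant '[1,3,0,0,0,0,-1, 2,0,0,0,0,0,-1, 3,0,0,0,0,0,-1, 5,0,0,0,0,0,-1, 6,0,0,0,0,0,-1, 7,0,0,0,0,0,-1, 7,0,0,0,0,0,-1, 7,0,0,0,0,0,-1, 7,0,0,0,0,0,-1, 7,0,0,0,0,0,-1, 7,0,0,0,0,0,-1, 7,0,0,0,0,0,-1]'
python3 -m pendant '[7,0,0,0,0,0,-1, 7,0,0,0,0,0,-1, 7,0,0,0,0,0,-1, 7,0,0,0,0,0,-1, 7,0,0,0,0,0,-1, 7,0,0,0,0,0,-1, 7,0,0,0,0,0,-1, 7,0,0,0,0,0,-1, 7,0,0,0,0,0,-1, 6,0,0,0,0,0,-1, 5,0,0,0,0,0,-1, 4,0,0,0,0,0,-1]'
python3 -m pendant '[4,0,0,0,0,0,-1, 4,0,0,0,0,0,-1, 3,0,0,0,0,0,-1, 3,0,0,0,0,0,-1, 2,0,0,0,0,0,-1, 2,0,0,0,0,0,-1, 0,0,0,0,0,0,-1, 0,0,0,0,0,0,-1]'
```

```text
t: 34.93
ee_pos: [0.5135, 0.1751, 0.0598]
ee_rot: [179.9, -0.1, 1.3]
wrist_force: [-3.2, -1.1, 6.4]
opening: 0.0229
grip_force: 60.4
t: 35.93
ee_pos: [0.5917, 0.177, 0.0599]
ee_rot: [179.9, -0.1, 1.3]
wrist_force: [-2.7, -2.4, 5.2]
opening: 0.0229
grip_force: 60.3
t: 36.6
ee_pos: [0.6068, 0.1774, 0.0599]
ee_rot: [179.8, 0.2, 1.3]
wrist_force: [-9.5, -2.3, 10.8]
opening: 0.0228
grip_force: 61.0
```

```bash
python3 -m pendant '[2,0,0,0,0,0,-1, 2,0,0,0,0,0,-1, 0,0,0,0,0,0,-1, 0,0,0,0,0,0,-1]'
python3 -m pendant '[-3,0,0,0,0,0,-1, -2,0,0,0,0,0,-1, 0,0,0,0,0,0,0.5, 0,0,0,0,0,0,0.5, 0,0,0,0,0,0,0.5, 0,0,0,0,0,0,0.5, 0,0,-15,0,0,0,0.5, 0,0,-25,0,0,0,0.5, 0,0,-25,0,0,0,0.5, 0,0,-25,0,0,0,0.5, 0,0,-25,0,0,0,0.5, 0,0,-5,0,0,0,0.5]'
python3 -c "
from h import *
a=capture('side')
cv2.imwrite('pics/s5.png',cv2.resize(a[200:340,100:260],(640,560))[:,:,::-1])
go(.669,.153,.176)"
```

```text
t: 36.93
ee_pos: [0.6068, 0.1774, 0.0598]
ee_rot: [179.7, 0.7, 1.3]
wrist_force: [-20.5, -4.7, 20.0]
opening: 0.0229
grip_force: 62.2
t: 37.93
ee_pos: [0.61, 0.1793, 0.1844]
ee_rot: [-179.9, -0.5, 1.3]
wrist_force: [0.5, 0.9, -0.0]
opening: 0.0642
grip_force: 0.0
shift mm [58.7 27.5  7.3] rz 0.0003 pos [0.6097 0.1792 0.1833] [-179.9    -0.41    1.31] t 38.0
```

View pics/s5.png

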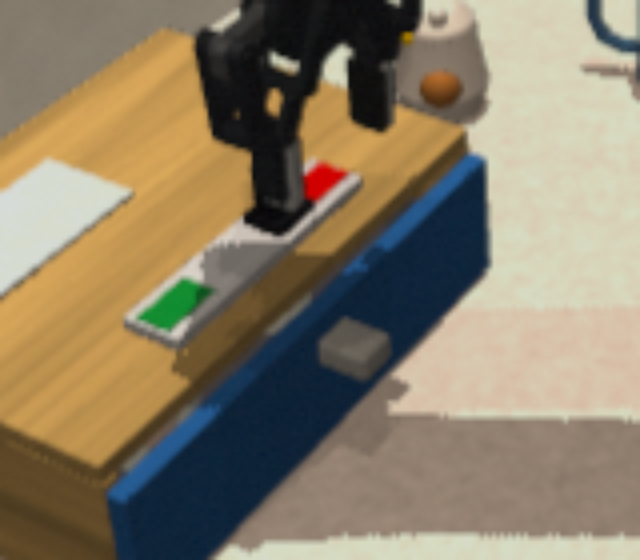

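The drawer front is flush, as at the start, and it took 20 N without moving. Now the lock goes back to green.

```bash
python3 -m pendant '[20,9,0,0,0,0,0.5, 20,9,0,0,0,0,0.5, 18,9,0,0,0,0,0.5, 0,0,0,0,0,0,0.5, 0,0,20,0,0,0,0.5, 0,0,20,0,0,0,0.5, 0,0,12,0,0,0,0.5, 0,0,3,0,0,0,0.5, 0,0,0,0,0,0,-1, 0,0,0,0,0,0,-1, 0,0,0,0,0,0,-1, 0,0,0,0,0,0,-1]'
python3 -m pendant '[0,0,0,0,0,0,-1, 0,0,0,0,0,0,-1, 0,0,0,0,0,0,-1]'
python3 -m pendant '[0,-3,0,0,0,0,-1, 0,-5,0,0,0,0,-1, 0,-5,0,0,0,0,-1, 0,-5,0,0,0,0,-1, 0,-5,0,0,0,0,-1, 0,-5,0,0,0,0,-1, 0,-5,0,0,0,0,-1, 0,-5,0,0,0,0,-1, 0,-5,0,0,0,0,-1, 0,-5,0,0,0,0,-1, 0,-3,0,0,0,0,-1, 0,-2,0,0,0,0,-1]'
python3 -m pendant '[0,-2,0,0,0,0,-1, 0,-2,0,0,0,0,-1, 0,0,0,0,0,0,-1, 0,0,0,0,0,0,-1]'
```

```text
t: 38.98
ee_pos: [0.667, 0.1539, 0.1256]
ee_rot: [-179.9, -0.2, 1.3]
wrist_force: [0.1, -0.8, -1.5]
opening: 0.0192
grip_force: 58.8
t: 39.23
ee_pos: [0.667, 0.1538, 0.1255]
ee_rot: [-179.9, -0.2, 1.4]
wrist_force: [-0.6, 3.4, 6.4]
opening: 0.0193
grip_force: 59.8
t: 40.23
ee_pos: [0.6658, 0.2039, 0.1255]
ee_rot: [179.8, -0.1, 1.3]
wrist_force: [-2.9, -5.4, 8.8]
opening: 0.0191
grip_force: 60.4
t: 40.57
ee_pos: [0.6659, 0.204, 0.1255]
ee_rot: [179.6, -0.0, 1.1]
wrist_force: [-4.3, -7.4, 11.1]
opening: 0.019
grip_force: 60.5
```

Travel was 50.2 mm and it held under extra push. I'll confirm with a bit more force, then release and back away.

```bash
python3 -m pendant '[0,-3,0,0,0,0,-1, 0,-3,0,0,0,0,-1, 0,0,0,0,0,0,-1, 0,0,0,0,0,0,-1]'
python3 -m pendant '[0,3,0,0,0,0,-1, 0,3,0,0,0,0,-1, 0,0,0,0,0,0,0.5, 0,0,0,0,0,0,0.5, 0,0,0,0,0,0,0.5, 0,0,0,0,0,0,0.5, 0,0,-15,0,0,0,0.5, 0,0,-25,0,0,0,0.5, 0,0,-25,0,0,0,0.5, 0,0,-25,0,0,0,0.5, 0,0,-20,0,0,0,0.5, 0,0,-15,0,0,0,0.5]'
python3 -m pendant '[-20,25,-5,0,0,0,0.5, -20,25,0,0,0,0,0.5, -20,25,0,0,0,0,0.5, -20,25,0,0,0,0,0.5, -20,25,0,0,0,0,0.5, -10,25,0,0,0,0,0.5, 0,10,0,0,0,0,0.5, 0,0,0,0,0,0,0.5, 0,0,0,0,0,0,0.5]'
python3 -c "
from h import *
a=capture('side')
cv2.imwrite('pics/s6.png',cv2.resize(a,(800,600))[:,:,::-1])"
```

```text
t: 40.9
ee_pos: [0.6659, 0.2043, 0.1255]
ee_rot: [179.1, 0.1, 0.9]
wrist_force: [-9.4, -18.4, 14.6]
opening: 0.019
grip_force: 61.2
t: 41.9
ee_pos: [0.6653, 0.2103, 0.252]
ee_rot: [-179.9, -0.2, 1.4]
wrist_force: [-0.4, -0.1, -0.9]
opening: 0.0639
grip_force: 0.0
t: 42.65
ee_pos: [0.5591, 0.0474, 0.2541]
ee_rot: [-180.0, -0.1, 1.3]
wrist_force: [0.4, 0.6, -0.5]
opening: 0.0645
grip_force: 0.0
```

View pics/s6.png

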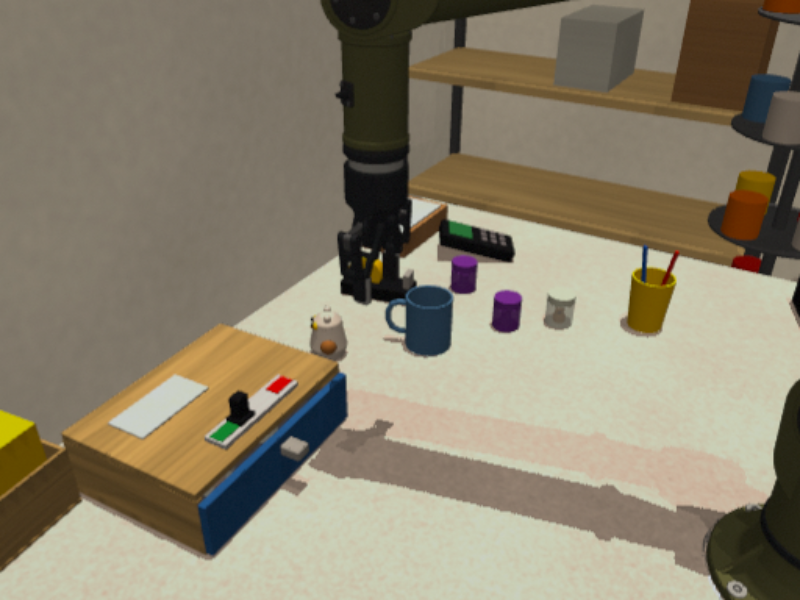

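The lock is at the green end (238,408), the drawer is shut, no orange-capped capsule remains on the counter, and the sample, mug and owl stand where they were. I'm handing it in.

```bash
python3 -c "
from station import *
print(finish_job())"
```

```text
the job is handed in; nothing more can be done
None
```

I handed the job in at about 43 s: both orange-capped capsules (the only two there) have their caps pressed home and stand upright in the shut drawer, and the lock is back at its green end.

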